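# Release the eccentric stop and dock the plug slide of a board tester

### The arm

A 6-joint arm with a two-finger parallel gripper is mounted at the origin on the work surface. World frame = base frame: x ahead of the robot, y to its left, z up, the work surface at z = 0. Lengths are in m, angles in degrees, forces in N, time in s.
With the tool pointing down it reaches from about 0.375 to 0.925 m from the base axis. Payload 5.7 kg.
Tool frame: the origin (TCP) lies at the very end of the fingers, on their centre line; the grasp point (between the pads) lies 19 mm behind it; z points along the fingers, y is the line along which they close (so a half turn about z gives the same grasp; the last joint's range is limited). The gripper opens to 88 mm and grips with 3 to 60 N. Pads are 20 mm wide; open, the fingers measure 115 mm over their backs; the gripper's body (75 mm by 178 mm) begins 61 mm behind the grasp point.
Start: joints at [68.463, 20.558, 86.54, -0, 72.909, -6.595], TCP at [0.155, 0.58, 0.223] pointing down, gripper open.
Joint ranges: [-170.27, 170.27], [-57.76, 135], [12.27, 136.19], [-55.21, 235.2], [11.17, 155.16], [-170.74, 170.74]. Speed limits (degrees/s): [136.94, 136.94, 180, 180, 180, 180].

### API

Orientations are given as [roll, pitch, yaw] about the fixed x, y, z axes, in that order (R = Rz(yaw) Ry(pitch) Rx(roll)).
In Python, from station import * gives the robot as it stands.
- The arm moves only by the tool drive_tool, never from a script. Its argument "steps" is a list of rows, each an object with "delta_pos": the shift along the tool's x, y, z in m, a list of three; "rot": the turn, a rotation vector about the tool's x, y, z in rad, a list of three; "claw": the opening, from 0 (shut) to 1 (fully open). A call has 1 to 12 rows; each row shifts and turns the commanded pose from where the row before left it, along the tool's axes as they then stand; what a row does not reach is not made up. A row lasts 1/10 s, in which the tool goes at most 50 mm and 8.59 degrees, less where a joint would pass 70% of its speed; a pose out of reach is approached as far as the arm can. A call is refused whole if a number of a shift passes 0.05 or a number of a turn 0.15, either way. A call with a gripper value outside its range is refused whole. The fingers move at their own pace and stop on an object; the grip force is fixed at half the most. Time passes only in rows, so rows that do not move let the fingers close. It gives the time, the measured TCP pose, the force, the opening and the grip force at its end, in the units of the state.
- get_obs(): the state, without advancing time (a new reading comes with each control period).
- get_image(name): name is "scene" or "top"; returns the picture (384x512x3 uint8, red, green, blue); there is no depth.
- calibration(name): a dict with "camera_matrix" (3x3 intrinsics, pixels), "extrinsics" (4x4, takes a point from camera to world coordinates). Camera axes: x right, y up, looking along -z (the intrinsics and any distortion apply to the point x, -y, -z); pixel columns grow to the right and rows downward; lengths in m; the calibration is good to about 2 mm. A picture is of the moment at which its call begins. calibration takes no time and is no camera call.
- hand_in(): hands the job in; it is judged then, once.
Trained networks look in the newest picture that a camera, given by its name, has taken for a name from the list of things; names that differ only in an ending like _2 or _b are one class to them, and where a whole thing is asked for, a point or a joint stands for the part that bears it (a point fixed in the world has none). Each returns a list of dicts, best first, with "score" (0 to 1); they miss things now and then, are a little off and sometimes report something else, mostly with a low value. They report only what shows in the picture. A call takes as long as a camera call. They do not tell look-alikes from the thing itself.
- regions_of(camera, target): "mask" (384x512 bool, what is visible of it) and "xy" ([column, row] in pixels, amid what is visible of it).
The state is a dict: "time_s": time; "q": joint angles; "joint_velocities": joint speeds; "tau": joint torques, N m; "eef_pos": TCP position; "ee_rot": TCP orientation; "wrist_force": force on the tool from outside, world axes, zero at the start; "ft_torque": the same for the moment, N m; "finger_gap": opening from 0.0 (shut) to 1.0 (fully open); "gripper_force": force on a finger pad.
Only numpy, scipy, OpenCV 4.12 (cv2) and the standard library are available. Lean on these libraries where they do the work, as an engineer would, in place of code of your own. Each camera call takes 0.05 s, during which the arm holds its last target. There are 200 camera calls.

### The job

Dock the plugs of the board tester: with your fingertips, push the red-knobbed cam lever round until the cam's low point faces the slide's roller (lever straight ahead, at the green line), and only then push the slide forward by its yellow push plate until it is fully home in the board. Nothing is to be picked up: leave the board in its nest and everything else on the bench where it is, leave the cam at its low point, and finish with the hand clear.

Things in the scene. Friction and masses are not known exactly. Their poses are not given: they have to be found in the camera images.
- fixture: Board tester: dark plate 340 x 280 x 15 mm bolted to the bench, with a blue docking slide on rails, a brass cam with lever, and a white nest holding a green board. Origin: centre of the plate's underside, on the bench. x is the slide's forward direction (to the board), y left (cam side), z up; place and heading vary. The slide's centre line is y = -55 mm; the board covers x 50 to 150, y -115 to 5 mm.
- cam (a joint): Cam angle, rad, growing clockwise from above; in the fixture frame the lever points along (-cos a, sin a). 0: lever straight back, high point on the roller, slide blocked. pi: lever straight forward at the green line, low point facing the roller, slide free. Starts -0.2 to 0.9, range -0.3 to 3.74: no stop at the low point. Friction 0.3 Nm, 4 N at the knob; stays where left, no spring.
- slide (a joint): Slide travel along the fixture's x, m. 0: fully back; 0.042: fully home on its end stops, plugs in the board. Starts 0 to 0.012; a cam at its high point stops it at 0.020. Friction 3 N; stays where left. Blue carriage 75 x 90 mm, top 31 mm above the bench; black plug block in front, 88 mm wide, top 52 mm; arm to the left with the roller, top 35 mm.
- cam_pivot (a point): On the cam's upright pivot axis, fixture x 9, y 50 mm, 48 mm above the bench (top of the hub; its bolt head ends at 51 mm). The brass disc is 52 mm across, its centre 12 mm off the pivot on the lever's side, so the lever points along the high side. The lever is 15 mm wide, 36 to 44 mm above the bench.
- cam_knob (a point): Axis of the upright red knob on the end of the cam lever, 80 mm from the pivot, at 68 mm above the bench. The knob is a cylinder 18 mm across that stands from the lever's top (43.5 mm above the bench) to 90 mm.
- low_mark (a point): Middle of the green index line painted on the plate (36 x 5 mm, along the fixture's x, 117 mm ahead of the pivot at its middle). The lever points at it when the cam is at its low point.
- slide_push (a point): Centre of the slide's push face, 58 mm above the bench: the rear side (towards minus x of the fixture) of an upright yellow plate 64 mm wide and 8 mm thick, from 31 to 81 mm above the bench, with a black pad on the face. Moves with the slide. Behind it lie low rails (top 22 mm) and, 60 mm right, a box (top 40 mm).
- slide_roller (a point): Top centre of the slide's follower roller (18 mm across), straight behind the cam's pivot; moves with the slide.
- board: Green circuit board 100 x 120 mm under test, lying loose in the nest on four rests with 1 mm of play, its three sockets facing the slide's plugs; its parts stand up to 48 mm above the bench. Origin: centre of its underside.
- cooler: Small loose fan and heat sink, 42 x 42 x 26 mm, standing on the plate's rear left corner; leave alone. Origin: centre of the underside.
- paste_jar: Small loose jar, 32 mm across and 32 mm high, on the plate's front left corner; leave alone. Origin: centre of the underside.
- green_bin: Loose green parts bin, 115 x 150 x 65 mm, left of the tester; leave alone. Origin: centre of the underside.
- drill: Loose teal cordless drill standing on its battery, about 190 mm long and 210 mm high, left of the tester; leave alone. Origin: under the grip.
- screwdriver: Loose orange screwdriver 170 mm long, 26 mm thick, lying on the cardboard to the right; leave alone. Origin: under its middle.
- knife: Loose yellow utility knife 155 mm long, 20 mm high, lying on the cardboard to the right; leave alone. Origin: under its middle.
- multitool: Loose black and steel pliers about 150 mm long, 15 mm high, lying on the cardboard to the right; leave alone. Origin: under its middle.
- mainboard: Loose spare circuit board 170 x 170 mm, 25 mm high, lying on the cardboard to the right; leave alone. Origin: centre of the underside.
There are look-alikes about, which are no part of the job. Leave any orange look-alike of the board alone.

How it is judged:
By the outcome, as a careful person would: the job done as asked, in the order asked, and still so for the second after the job is handed in, with the robot touching nothing.
It also fails if it takes over 54 s, if anything falls off the work surface, if the arm or the gripper's body presses on something with over 40 N, if the wrist force passes 120 N, or if a joint passes its speed limit or range.

## Working session

There is one attempt and no reset: what is moved stays moved. The work goes in short steps, Python scripts to look and compute and a tool call to move; the robot and the scene stay as the last step left them, time stands still between calls to the robot, and variables do not carry over. Pictures are saved under pics/ and viewed, at most 10 in all, crops included, and the job is handed in when it is done.

Besides the shell and the picture viewer there is one more tool, called after "Request:" as name(argument=value, ...) on one line, values as JSON. drive_tool: Moves the arm, as the interface text tells. Its arguments: {"type":"object","properties":{"steps":{"type":"array"}},"required":["steps"]}

```bash
mkdir -p pics; cat > h.py <<'E'
from station import *
import numpy as np, cv2
def ray(cam,uv):
    c=calibration(cam);K=np.array(c["camera_matrix"]);E=np.array(c["extrinsics"])
    d=np.linalg.solve(K,[uv[0],uv[1],1.]);d=E[:3,:3]@(d*[1,-1,-1]);return E[:3,3],d
def at(cam,uv,z):
    o,d=ray(cam,uv);return o+d*(z-o[2])/d[2]
def proj(cam,p):
    c=calibration(cam);K=np.array(c["camera_matrix"]);E=np.array(c["extrinsics"])
    q=E[:3,:3].T@(np.array(p)-E[:3,3]);q=K@(q*[1,-1,-1]);return q[:2]/q[2]
def save(cam,n,box=None,s=1):
    im=get_image(cam)
    if box: im=im[box[1]:box[3],box[0]:box[2]]
    im=cv2.resize(im,None,fx=s,fy=s,interpolation=cv2.INTER_CUBIC)
    cv2.imwrite("pics/"+n,im[:,:,::-1])
E
python3 - <<'E'
from h import *
print(get_obs()); print(calibration("top"))
for c in("scene","top"):
    save(c,c+"0.png",s=1.5)
    for t in["fixture","cam_pivot","cam_knob","low_mark","slide_push","slide_roller","board"]:
        for r in regions_of(c,t)[:3]: print(c,t,round(r["score"],2),np.round(r["xy"]),r["mask"].sum())
E
```

```text
{'time_s': 0.0, 'q': array([ 6.84625873e+01,  2.05976303e+01,  8.66001234e+01, -8.54280176e-04,
        7.29092160e+01, -6.59460278e+00]), 'joint_velocities': array([ 0.01855595, -0.05105132, -0.10331587, -0.08364816, -0.00138194,
       -0.04045869]), 'tau': array([ 1.59266179e-03, -5.15380132e+01, -2.70737153e+01,  6.76983967e-02,
        3.49226582e-02, -9.03160026e-05]), 'eef_pos': array([0.15446084, 0.57904009, 0.22180524]), 'ee_rot': array([-1.79893644e+02, -1.14740895e-02,  1.65057431e+02]), 'wrist_force': array([-0.69958887,  0.80679054, -0.20702339]), 'ft_torque': array([-0.04354167, -0.01734321,  0.00455427]), 'gripper_force': 0.0, 'finger_gap': 1.0034634282737724}
{'camera_matrix': array([[360.80397596,   0.        , 253.51380782],
       [  0.        , 360.80397596, 189.6373854 ],
       [  0.        ,   0.        ,   1.        ]]), 'extrinsics': array([[ 0.00175134,  0.98949417, -0.14456214,  0.30495737],
       [-0.99994836,  0.00317993,  0.00965173, -0.02381593],
       [ 0.01001003,  0.14453777,  0.98944865,  1.22941282],
       [ 0.        ,  0.        ,  0.        ,
[... 175 characters left out ...]
knob 0.56 [257. 206.] 1117
scene low_mark 0.58 [266. 233.] 7600
scene slide_push 0.94 [257. 209.] 1077
scene slide_push 0.42 [310. 223.] 232
scene slide_push 0.27 [262. 230.] 7791
scene slide_roller 0.84 [258. 209.] 1049
scene board 0.85 [359. 187.] 908
scene board 0.72 [232. 110.] 684
scene board 0.63 [220. 235.] 1333
top fixture 0.61 [232. 172.] 6429
top fixture 0.34 [376. 151.] 2283
top cam_pivot 0.87 [236. 174.] 6579
top cam_knob 0.57 [221. 165.] 289
top low_mark 0.88 [232. 176.] 6815
top slide_push 0.57 [246. 179.] 807
top slide_push 0.22 [378. 151.] 2298
top slide_roller 0.95 [248. 177.] 846
top board 0.88 [172. 258.] 1144
top board 0.86 [258. 144.] 1014
top board 0.85 [335. 284.] 1128
```

View pics/top0.png

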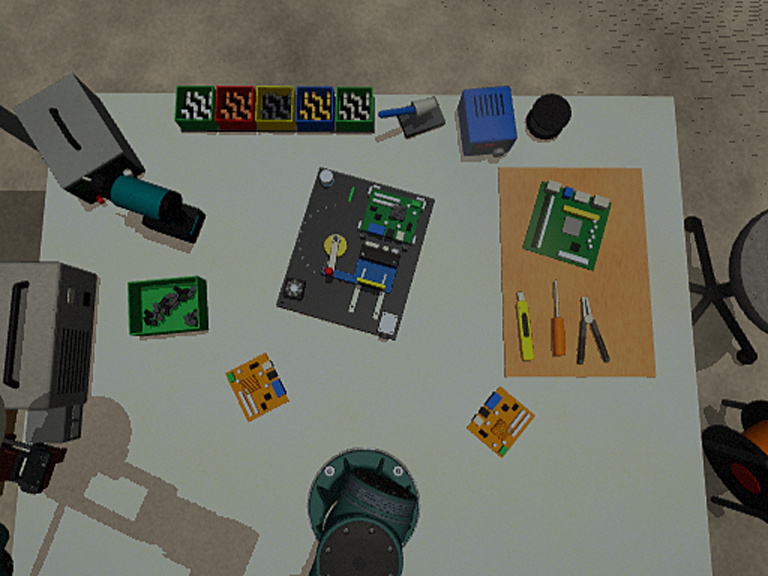

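View pics/scene0.png

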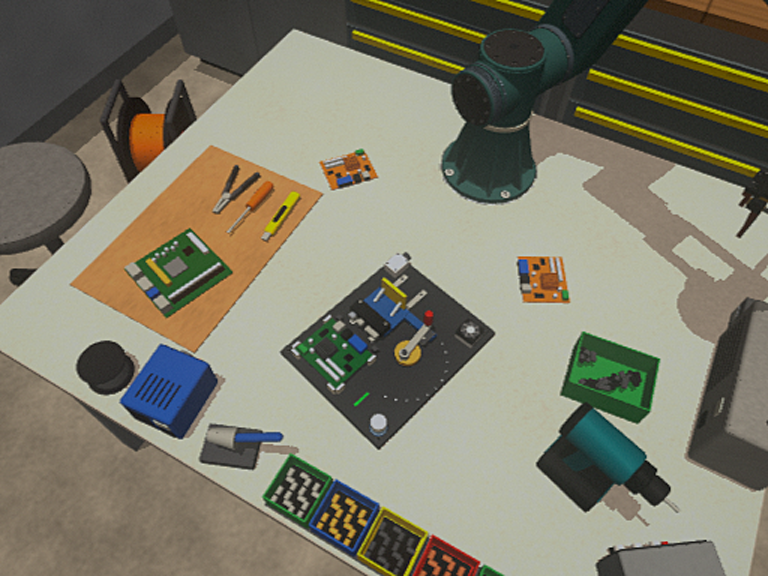

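```bash
python3 - <<'E'
from h import *
save("top","crop1.png",(170,110,320,230),5)
E
```

```text
(no output)
```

View pics/crop1.png

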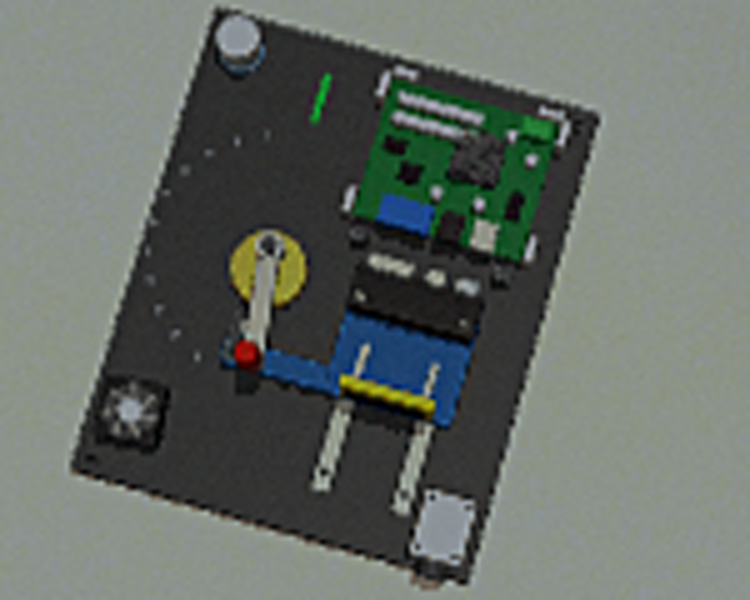

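The tester is in the middle of both views, top px about (233,172). The two orange boards (top px 172,258 and 335,284) and the spare mainboard on the cardboard (378,151) are look-alikes. The green board in the white nest on the dark plate (258,144) is the one with the slide and cam. The crop confirms this: red knob at about (219,180), pivot (224,159), yellow plate (248,189), green line (234,130).

```bash
cat > fit.py <<'E'
from h import *
from scipy.optimize import least_squares
T=lambda u,v:(170+u/5-.4,110+v/5-.4); S=lambda u,v:(u/1.5-.2,v/1.5-.2)
obs=[("top",T(217,8),(.17,.14,.015)),("top",T(600,115),(.17,-.14,.015)),("top",T(73,468),(-.17,.14,.015)),
("top",T(320,98),(.126,.05,.015)),("top",T(268,243),(.009,.05,.05)),
("scene",S(379,447),(.17,.14,.015)),("scene",S(282,350),(.17,-.14,.015)),("scene",S(494,332),(-.17,.14,.015)),("scene",S(361,398),(.126,.05,.015)),("scene",S(405,351),(.009,.05,.05))]
def W(p,f): c,s=np.cos(p[2]),np.sin(p[2]);return np.array([p[0]+c*f[0]-s*f[1],p[1]+s*f[0]+c*f[1],f[2]])
knob=[("top",T(247,349),.09),("scene",S(429,314),.09)]
def kn(p): return (.009-.08*np.cos(p[3]),.05+.08*np.sin(p[3]),.088)
def res(p):
    r=[proj(c,W(p,f))-uv for c,uv,f in obs]+[proj(c,W(p,kn(p)))-uv for c,uv,_ in knob]
    r+=[proj(c,W(p,(p[4],-.055,.081)))-uv for c,uv in(("top",T(388,392)),("scene",S(393,288)))]
    return np.concatenate(r)
s=least_squares(res,[.6,0,-.3,.1,-.08],loss="soft_l1");p=s.x
print(p,np.degrees(p[2:4]));print(np.round(res(p).reshape(-1,2),1))
np.save("p.npy",p)
for n,f in(("pivot",(.009,.05,.05)),("knob",kn(p)),("final",(.089,.05,.068)),("plate_c",(p[4],-.055,.081))):print(n,W(p,f).round(4))
E
python3 fit.py
```

```text
[ 0.55831833  0.02070014 -0.27923853 -0.13025128 -0.06725471] [-15.99918945  -7.46284856]
[[-0.4 -0.1]
 [-0.1  0.2]
 [-1.1  0.5]
 [ 0.   0.5]
 [-0.   0.7]
 [-0.9  0.6]
 [-2.2  0.3]
 [ 0.8 -0.3]
 [-0.3  0.6]
 [-0.9  0.3]
 [-0.7  0.9]
 [-0.3 -0.5]
 [-0.3 -0.2]
 [-0.3 -0.5]]
pivot [0.5808 0.0663 0.05  ]
knob [0.5016 0.0782 0.088 ]
final [0.6577 0.0442 0.068 ]
plate_c [ 0.4785 -0.0136  0.081 ]
```

Request:
drive_tool(steps=[{"delta_pos": [-0.033,-0.028,0],"rot": [0,0,0],"claw": 0.45},{"delta_pos": [-0.033,-0.028,0],"rot": [0,0,0],"claw": 0.45},{"delta_pos": [-0.033,-0.028,0],"rot": [0,0,0],"claw": 0.45},{"delta_pos": [-0.033,-0.028,0],"rot": [0,0,0],"claw": 0.45},{"delta_pos": [-0.033,-0.028,0],"rot": [0,0,0],"claw": 0.45},{"delta_pos": [-0.033,-0.028,0],"rot": [0,0,0],"claw": 0.45},{"delta_pos": [-0.033,-0.028,0],"rot": [0,0,0],"claw": 0.45},{"delta_pos": [-0.033,-0.028,0],"rot": [0,0,0],"claw": 0.45},{"delta_pos": [-0.033,-0.028,0],"rot": [0,0,0],"claw": 0.45},{"delta_pos": [-0.033,-0.028,0],"rot": [0,0,0],"claw": 0.45},{"delta_pos": [-0.033,-0.028,0],"rot": [0,0,0],"claw": 0.45},{"delta_pos": [-0.033,-0.028,0],"rot": [0,0,0],"claw": 0.45}])

```text
time_s: 2.05
eef_pos: [0.4516, 0.1513, 0.2229]
ee_rot: [180.0, 0.0, 165.0]
wrist_force: [0.3, 0.6, 0.4]
finger_gap: 0.453
gripper_force: 0.0
```

Request:
drive_tool(steps=[{"delta_pos": [-0.0336,-0.0289,0],"rot": [0,0,0],"claw": 0.45},{"delta_pos": [-0.0336,-0.0289,0],"rot": [0,0,0],"claw": 0.45},{"delta_pos": [0,0,0.04],"rot": [0,0,-0.113],"claw": 0.45},{"delta_pos": [0,0,0.04],"rot": [0,0,0],"claw": 0.45},{"delta_pos": [0,0,0.036],"rot": [0,0,0],"claw": 0.45},{"delta_pos": [0,0,0],"rot": [0,0,0],"claw": 0.45}])

```text
time_s: 2.65
eef_pos: [0.497, 0.0794, 0.1029]
ee_rot: [-179.9, -0.5, 171.5]
wrist_force: [-0.6, -0.4, -0.5]
finger_gap: 0.445
gripper_force: 0.0
```

```bash
python3 - <<'E'
from h import *
o=get_obs();print(o["eef_pos"],o["ee_rot"],o["q"])
save("scene","s1.png",(200,130,350,250),5)
print(proj("scene",o["eef_pos"]))
E
```

```text
[0.49698176 0.07938388 0.10292841] [-179.90987484   -0.49049996  171.49951327] [ 1.21137865e+00  2.14642755e+01  1.05619216e+02 -7.58485820e-03
  5.34151822e+01 -8.02839732e+01]
[286.97550116 204.99643501]
```

View pics/s1.png

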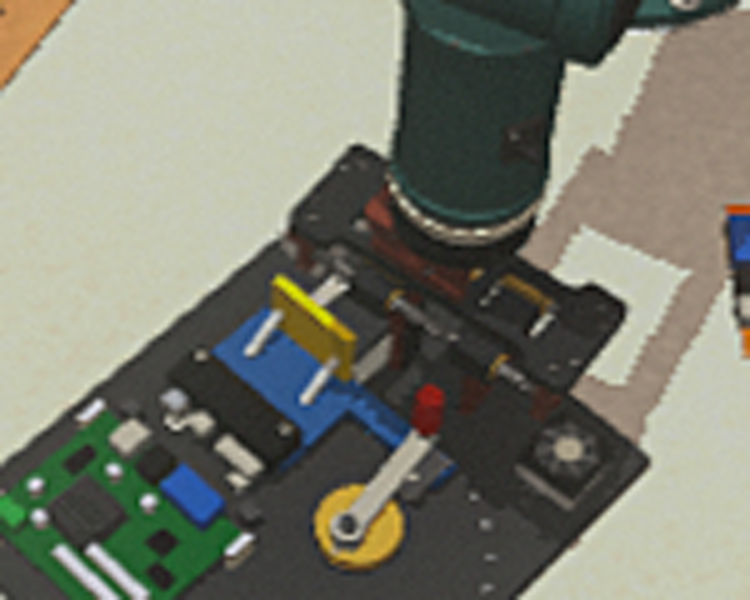

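Request:
drive_tool(steps=[{"delta_pos": [-0.002,0,0.022],"rot": [0,0,0],"claw": 0.45},{"delta_pos": [0,0,0.022],"rot": [0,0,0],"claw": 0.45},{"delta_pos": [0,0,0],"rot": [0,0,0],"claw": 0.28},{"delta_pos": [0,0,0],"rot": [0,0,0],"claw": 0.28},{"delta_pos": [0,0,0],"rot": [0,0,0],"claw": 0.28}])

```text
time_s: 3.2
eef_pos: [0.5041, 0.0795, 0.0645]
ee_rot: [180.0, 0.2, 171.6]
wrist_force: [-0.6, -1.5, 1.4]
finger_gap: 0.285
gripper_force: 0.8
```

Request:
drive_tool(steps=[{"delta_pos": [-0.0004,0.008,0],"rot": [0,0,0.1],"claw": 0.28},{"delta_pos": [-0.0004,0.008,0],"rot": [0,0,0.1],"claw": 0.28},{"delta_pos": [-0.0004,0.008,0],"rot": [0,0,0.1],"claw": 0.28},{"delta_pos": [-0.0004,0.008,0],"rot": [0,0,0.1],"claw": 0.28},{"delta_pos": [-0.0004,0.008,0],"rot": [0,0,0.1],"claw": 0.28},{"delta_pos": [-0.0004,0.008,0],"rot": [0,0,0.1],"claw": 0.28},{"delta_pos": [-0.0004,0.008,0],"rot": [0,0,0.1],"claw": 0.28},{"delta_pos": [-0.0004,0.008,0],"rot": [0,0,0.1],"claw": 0.28}])

```text
time_s: 4.0
eef_pos: [0.5354, 0.1321, 0.0641]
ee_rot: [-180.0, 0.1, 125.5]
wrist_force: [-1.4, -4.6, 1.5]
finger_gap: 0.281
gripper_force: 2.0
```

```bash
cat > chk.py <<'E'
from h import *
p=np.load("p.npy");o=get_obs();c,s=np.cos(p[2]),np.sin(p[2])
d=o["eef_pos"][:2]-p[:2];f=np.array([c*d[0]+s*d[1],-s*d[0]+c*d[1]]);l=f-[.009,.05]
print("tcp fix",f.round(4),"R",np.hypot(*l).round(4),"a",np.degrees(np.arctan2(l[1],-l[0])).round(1),"yaw_fix",(o["ee_rot"][2]-np.degrees(p[2])).round(1),"z",o["eef_pos"][2].round(4),"F",o["wrist_force"].round(1),"q6",o["q"][5].round(1),"gap",round(o["finger_gap"],3),"t",o["time_s"])
E
python3 chk.py
```

```text
tcp fix [-0.0527  0.1008] R 0.0799 a 39.5 yaw_fix 141.5 z 0.0641 F [-1.4 -4.6  1.5] q6 -28.7 gap 0.281 t 4.0
```

Request:
drive_tool(steps=[{"delta_pos": [-0.0004,0.008,0],"rot": [0,0,0.1],"claw": 0.28},{"delta_pos": [-0.0004,0.008,0],"rot": [0,0,0.1],"claw": 0.28},{"delta_pos": [-0.0004,0.008,0],"rot": [0,0,0.1],"claw": 0.28},{"delta_pos": [-0.0004,0.008,0],"rot": [0,0,0.1],"claw": 0.28},{"delta_pos": [-0.0004,0.008,0],"rot": [0,0,0.1],"claw": 0.28},{"delta_pos": [-0.0004,0.008,0],"rot": [0,0,0.1],"claw": 0.28},{"delta_pos": [-0.0004,0.008,0],"rot": [0,0,0.1],"claw": 0.28},{"delta_pos": [-0.0004,0.008,0],"rot": [0,0,0.1],"claw": 0.28},{"delta_pos": [-0.0004,0.008,0],"rot": [0,0,0.1],"claw": 0.28},{"delta_pos": [-0.0004,0.008,0],"rot": [0,0,0.1],"claw": 0.28},{"delta_pos": [-0.0004,0.008,0],"rot": [0,0,0.1],"claw": 0.28},{"delta_pos": [-0.0004,0.008,0],"rot": [0,0,0.1],"claw": 0.28}])

```text
time_s: 5.2
eef_pos: [0.6241, 0.1348, 0.0637]
ee_rot: [-179.9, 0.1, 56.7]
wrist_force: [-4.3, -0.7, 1.5]
finger_gap: 0.278
gripper_force: 1.9
```

```bash
python3 chk.py
```

```text
tcp fix [0.0318 0.1278] R 0.081 a 106.3 yaw_fix 72.7 z 0.0637 F [-4.3 -0.7  1.5] q6 39.3 gap 0.278 t 5.2
```

Request:
drive_tool(steps=[{"delta_pos": [-0.0004,0.008,0],"rot": [0,0,0.1],"claw": 0.28},{"delta_pos": [-0.0004,0.008,0],"rot": [0,0,0.1],"claw": 0.28},{"delta_pos": [-0.0004,0.008,0],"rot": [0,0,0.1],"claw": 0.28},{"delta_pos": [-0.0004,0.008,0],"rot": [0,0,0.1],"claw": 0.28},{"delta_pos": [-0.0004,0.008,0],"rot": [0,0,0.1],"claw": 0.28},{"delta_pos": [-0.0004,0.008,0],"rot": [0,0,0.1],"claw": 0.28},{"delta_pos": [-0.0004,0.008,0],"rot": [0,0,0.1],"claw": 0.28},{"delta_pos": [-0.0004,0.008,0],"rot": [0,0,0.1],"claw": 0.28},{"delta_pos": [-0.0004,0.008,0],"rot": [0,0,0.1],"claw": 0.28},{"delta_pos": [-0.0004,0.008,0],"rot": [0,0,0.1],"claw": 0.28},{"delta_pos": [-0.0004,0.008,0],"rot": [0,0,0.1],"claw": 0.28},{"delta_pos": [0,0,0],"rot": [0,0,0],"claw": 0.28}])

```text
time_s: 6.4
eef_pos: [0.662, 0.059, 0.0639]
ee_rot: [-180.0, -0.1, -6.2]
wrist_force: [0.1, 0.7, 0.4]
finger_gap: 0.285
gripper_force: 0.0
```

```bash
python3 chk.py
```

```text
tcp fix [0.0891 0.0654] R 0.0816 a 169.1 yaw_fix 9.8 z 0.0639 F [0.1 0.7 0.4] q6 95.3 gap 0.285 t 6.4
```

Request:
drive_tool(steps=[{"delta_pos": [-0.0006,0.0066,0],"rot": [0,0,0.08],"claw": 0.28},{"delta_pos": [-0.0006,0.0066,0],"rot": [0,0,0.08],"claw": 0.28},{"delta_pos": [-0.0006,0.0056,0],"rot": [0,0,0.03],"claw": 0.28},{"delta_pos": [0,0,0],"rot": [0,0,0],"claw": 0.28},{"delta_pos": [0,0,0],"rot": [0,0,0],"claw": 0.45},{"delta_pos": [0,0,0],"rot": [0,0,0],"claw": 0.45},{"delta_pos": [0,0,-0.04],"rot": [0,0,0],"claw": 0.45},{"delta_pos": [0,0,-0.04],"rot": [0,0,0],"claw": 0.45}])

```text
time_s: 7.2
eef_pos: [0.6545, 0.041, 0.142]
ee_rot: [179.9, 0.3, -16.9]
wrist_force: [1.0, -0.0, 0.1]
finger_gap: 0.451
gripper_force: 0.0
```

```bash
python3 chk.py
```

```text
tcp fix [0.0869 0.0461] R 0.078 a -177.1 yaw_fix -0.9 z 0.142 F [ 1.  -0.   0.1] q6 104.5 gap 0.451 t 7.2
```

Request:
drive_tool(steps=[{"delta_pos": [-0.0384,0.0202,0],"rot": [0,0,-0.016],"claw": 0},{"delta_pos": [-0.0384,0.0202,0],"rot": [0,0,0],"claw": 0},{"delta_pos": [-0.0384,0.0202,0],"rot": [0,0,0],"claw": 0},{"delta_pos": [-0.0384,0.0202,0],"rot": [0,0,0],"claw": 0},{"delta_pos": [-0.0384,0.0202,0],"rot": [0,0,0],"claw": 0},{"delta_pos": [0,0,0],"rot": [0,0,0],"claw": 0},{"delta_pos": [0,0,0],"rot": [0,0,0],"claw": 0}])

```text
time_s: 7.9
eef_pos: [0.443, -0.0023, 0.143]
ee_rot: [180.0, -0.0, -16.0]
wrist_force: [1.1, 0.1, -0.4]
finger_gap: 0.003
gripper_force: 0.0
```

```bash
python3 chk.py; python3 - <<'E'
from h import *
save("scene","s2.png",(200,130,350,250),5)
save("top","t2.png",(170,110,320,230),5)
E
```

```text
tcp fix [-0.1045 -0.0539] R 0.1539 a -42.5 yaw_fix -0.0 z 0.143 F [ 1.1  0.1 -0.4] q6 96.8 gap 0.003 t 7.9
```

View pics/s2.png

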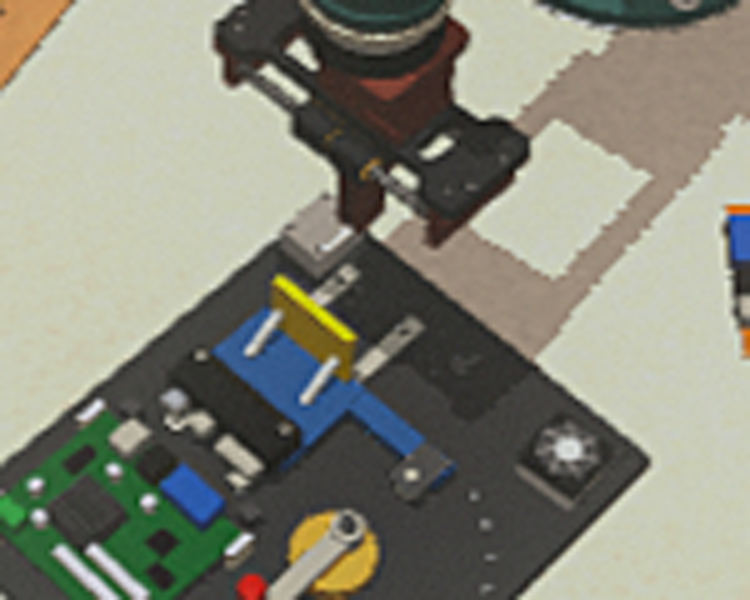

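View pics/t2.png

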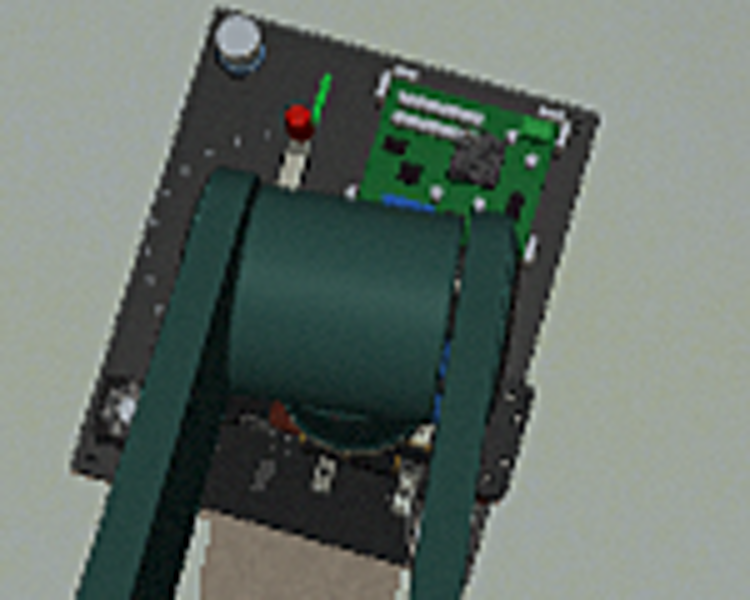

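The lever now points at the green line: in the top view the knob is at crop (299,120), just short of the line at (320,98). The slide hasn't moved. I'll work out the angle from the knob's pixel.

```bash
python3 - <<'E'
from h import *
p=np.load("p.npy");c,s=np.cos(p[2]),np.sin(p[2])
W=lambda f:np.array([p[0]+c*f[0]-s*f[1],p[1]+s*f[0]+c*f[1],f[2]])
for a in(174,177,180,183):
    r=np.radians(a);q=W((.009-.08*np.cos(r),.05+.08*np.sin(r),.09));print(a,((proj("top",q)-[170,110]+.4)*5).round(1),((proj("scene",q)-[200,130]+.4)*5).round(1))
# red centroid full
for cam in("top","scene"):
    im=get_image(cam).astype(int);m=(im[:,:,0]>110)&(im[:,:,1]<60)&(im[:,:,2]<60)
    y,x=np.nonzero(m);k=(x>170)&(x<320)&(y>110)&(y<270);b=(170,110) if cam=="top" else(200,130)
    print(cam,k.sum(),(x[k].mean()-b[0]+.4)*5,(y[k].mean()-b[1]+.4)*5)
    best=min((np.linalg.norm(np.mean([proj(cam,W((.009-.08*np.cos(r),.05+.08*np.sin(r),z))) for z in(.05,.09,.09)],0)-[x[k].mean(),y[k].mean()]),np.degrees(r)) for r in np.radians(np.arange(165,195,.5)));print(best)
E
```

```text
174 [286.3 114.7] [259.4 591.7]
177 [292.6 116. ] [253.6 587.2]
180 [298.8 117.5] [248.1 582.4]
183 [304.9 119.4] [242.9 577.3]
top 17 280.2352941176471 151.41176470588232
(np.float64(6.311247982479029), np.float64(173.0))
scene 26 261.61538461538464 549.1153846153848
(np.float64(7.797026293276648), np.float64(191.5))
```

By eye the knob matches 180° in the top view and about 178° in the scene view, so the cam is at its low point. Next I go down behind the push plate and push.

Request:
drive_tool(steps=[{"delta_pos": [0,0,0.03],"rot": [0,0,0],"claw": 0},{"delta_pos": [0,0,0.03],"rot": [0,0,0],"claw": 0},{"delta_pos": [0,0.001,0.027],"rot": [0,0,0],"claw": 0},{"delta_pos": [0,0,0],"rot": [0,0,0],"claw": 0},{"delta_pos": [0.008,0,0],"rot": [0,0,0],"claw": 0},{"delta_pos": [0.008,0,0],"rot": [0,0,0],"claw": 0},{"delta_pos": [0.006,0,0],"rot": [0,0,0],"claw": 0},{"delta_pos": [0.005,0,0],"rot": [0,0,0],"claw": 0},{"delta_pos": [0.005,0,0],"rot": [0,0,0],"claw": 0}])

```text
time_s: 9.0
eef_pos: [0.4745, -0.012, 0.0562]
ee_rot: [180.0, 0.0, -16.1]
wrist_force: [-3.6, 1.0, 2.8]
finger_gap: 0.005
gripper_force: 1.9
```

```bash
python3 chk.py
```

```text
tcp fix [-0.0715 -0.0546] R 0.132 a -52.4 yaw_fix -0.1 z 0.0562 F [-3.6  1.   2.8] q6 96.3 gap 0.005 t 9.0
```

Request:
drive_tool(steps=[{"delta_pos": [0.005,0,0],"rot": [0,0,0],"claw": 0},{"delta_pos": [0.005,0,0],"rot": [0,0,0],"claw": 0},{"delta_pos": [0.004,0,0],"rot": [0,0,0],"claw": 0}])

```text
time_s: 9.3
eef_pos: [0.4882, -0.0161, 0.0557]
ee_rot: [180.0, -0.0, -16.1]
wrist_force: [-2.9, 1.2, 3.2]
finger_gap: 0.009
gripper_force: 1.8
```

```bash
python3 chk.py; python3 - <<'E'
from h import *
save("scene","s3.png",(200,130,350,250),5)
E
```

```text
tcp fix [-0.0573 -0.0547] R 0.1239 a -57.7 yaw_fix -0.1 z 0.0557 F [-2.9  1.2  3.2] q6 96.1 gap 0.009 t 9.3
```

View pics/s3.png

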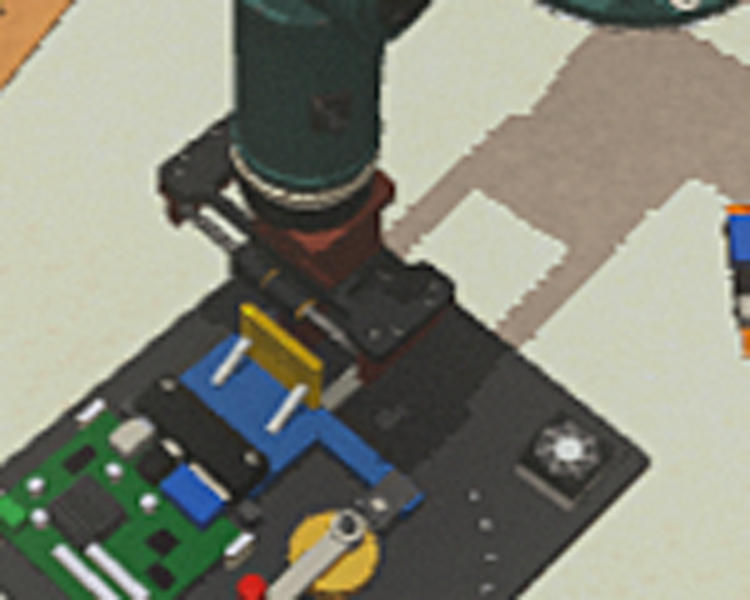

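The slide is moving: the yellow plate went from crop (313,325) to (280,355), and the plugs are nearing the sockets. I'll keep going in smaller steps.

Request:
drive_tool(steps=[{"delta_pos": [0.004,0,0],"rot": [0,0,0],"claw": 0},{"delta_pos": [0.003,0,0],"rot": [0,0,0],"claw": 0}])

```text
time_s: 9.55
eef_pos: [0.4907, -0.017, 0.0551]
ee_rot: [180.0, 0.4, -16.1]
wrist_force: [-13.8, 4.1, 11.6]
finger_gap: 0.005
gripper_force: 7.5
```

Request:
drive_tool(steps=[{"delta_pos": [0.002,0,0],"rot": [0,0,0],"claw": 0},{"delta_pos": [0.002,0,0],"rot": [0,0,0],"claw": 0}])

```text
time_s: 9.75
eef_pos: [0.4906, -0.0171, 0.0546]
ee_rot: [179.9, 0.8, -16.1]
wrist_force: [-19.0, 6.9, 15.3]
finger_gap: 0.006
gripper_force: 10.3
```

```bash
python3 chk.py
```

```text
tcp fix [-0.0547 -0.055 ] R 0.1228 a -58.8 yaw_fix -0.1 z 0.0546 F [-19.    6.9  15.3] q6 95.9 gap 0.006 t 9.75
```

```bash
python3 - <<'E'
from h import *
p=np.load("p.npy");c,s=np.cos(p[2]),np.sin(p[2])
def F(u,v,z):
    d=at("scene",(200+u/5-.4,130+v/5-.4),z)[:2]-p[:2];return np.round([c*d[0]+s*d[1],-s*d[0]+c*d[1]],4)
print(F(410,475,.035),F(378,503,.035),"plate",F(313,325,.078),F(280,355,.078))
save("scene","s4.png",(205,165,285,245),7)
E
```

```text
[-0.0468  0.0502] [-0.0196  0.0494] plate [-0.0618 -0.0467] [-0.0327 -0.0458]
```

View pics/s4.png

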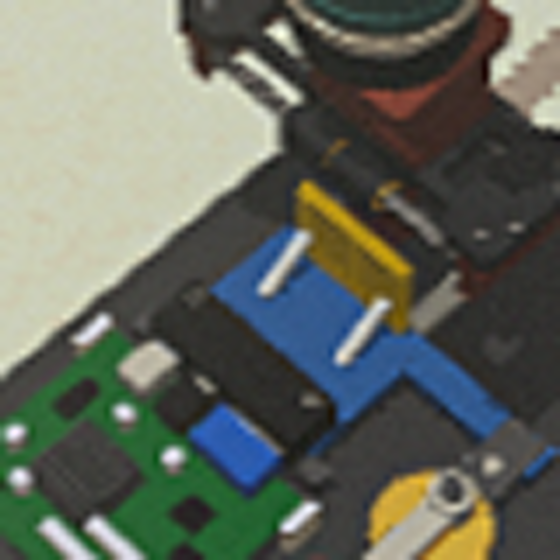

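The roller started at s≈11 mm and read 38 mm in the earlier picture, and the finger has moved 2.6 mm since, so s is about 41 mm. The plugs are in the sockets in this picture. I'll press a bit harder to make sure it's against the stops.

Request:
drive_tool(steps=[{"delta_pos": [0.003,0,0],"rot": [0,0,0],"claw": 0},{"delta_pos": [0.003,0,0],"rot": [0,0,0],"claw": 0},{"delta_pos": [0.002,0,0],"rot": [0,0,0],"claw": 0},{"delta_pos": [0,0,0],"rot": [0,0,0],"claw": 0}])

```text
time_s: 10.2
eef_pos: [0.4903, -0.0173, 0.0534]
ee_rot: [179.9, 1.7, -16.1]
wrist_force: [-31.4, 10.6, 22.5]
finger_gap: 0.007
gripper_force: 16.0
```

```bash
python3 chk.py
```

```text
tcp fix [-0.0549 -0.0553] R 0.1232 a -58.7 yaw_fix -0.1 z 0.0534 F [-31.4  10.6  22.5] q6 95.8 gap 0.007 t 10.2
```

Request:
drive_tool(steps=[{"delta_pos": [-0.015,0,0],"rot": [0,0,0],"claw": 0},{"delta_pos": [-0.02,0,0],"rot": [0,0,0],"claw": 0},{"delta_pos": [-0.015,0,0],"rot": [0,0,0],"claw": 0},{"delta_pos": [0,0,-0.05],"rot": [0,0,0],"claw": 0},{"delta_pos": [0,0,-0.05],"rot": [0,0,0],"claw": 0},{"delta_pos": [0,0,-0.05],"rot": [0,0,0],"claw": 0},{"delta_pos": [0,-0.045,0],"rot": [0,0,0],"claw": 0},{"delta_pos": [0,-0.045,0],"rot": [0,0,0],"claw": 0},{"delta_pos": [0,-0.045,0],"rot": [0,0,0],"claw": 0},{"delta_pos": [0,-0.045,0],"rot": [0,0,0],"claw": 0},{"delta_pos": [0,-0.045,0],"rot": [0,0,0],"claw": 0},{"delta_pos": [0,-0.045,0],"rot": [0,0,0],"claw": 0}])

```text
time_s: 11.4
eef_pos: [0.5345, 0.2544, 0.2061]
ee_rot: [-179.9, -0.2, -16.1]
wrist_force: [0.1, -0.2, 0.6]
finger_gap: 0.006
gripper_force: 0.0
```

```bash
python3 chk.py; python3 - <<'E'
from h import *
save("top","t5.png",(170,110,320,230),5)
E
```

```text
tcp fix [-0.0873  0.218 ] R 0.1937 a 60.2 yaw_fix -0.1 z 0.2061 F [ 0.1 -0.2  0.6] q6 124.8 gap 0.006 t 11.4
```

View pics/t5.png

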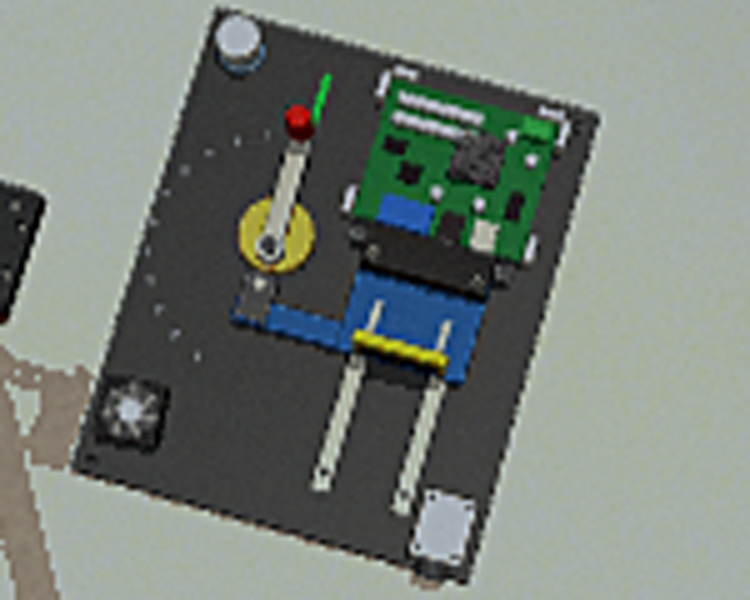

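```bash
python3 - <<'E'
from h import *
p=np.load("p.npy");c,s=np.cos(p[2]),np.sin(p[2])
W=lambda f:np.array([p[0]+c*f[0]-s*f[1],p[1]+s*f[0]+c*f[1],f[2]])
P=lambda f:((proj("top",W(f))-[170,110]+.4)*5).round(1)
print("pivot",P((.009,.05,.051)),"roller home",P((-.016,.05,.035)))
for a in(172,176,180,184):
    r=np.radians(a);L=lambda d,z:P((.009-d*np.cos(r),.05+d*np.sin(r),z));print(a,"lever65",L(.065,.044),"knobtop",L(.08,.09),"disc",L(.012,.036))
im=get_image("top");crop=im[110:230,170:320].astype(int);r,g,b=crop[...,0],crop[...,1],crop[...,2]
for n,m in(("red",(r>90)&(g<.45*r)&(b<.45*r)),("yel",(r>110)&(g>.7*r)&(b<.6*r))):
    n_,lab,st,ce=cv2.connectedComponentsWithStats(m.astype(np.uint8));print(n,[(st[i,4],((ce[i]+.4)*5).round(1)) for i in range(1,n_) if st[i,4]>8])
E
```

```text
pivot [267.7 246.2] roller home [258.8 286.4]
172 lever65 [283.2 155.7] knobtop [282.1 114. ] disc [272.1 234.1]
176 lever65 [289.8 156.9] knobtop [290.5 115.5] disc [273.3 234.3]
180 lever65 [296.3 158.5] knobtop [298.8 117.5] disc [274.5 234.6]
184 lever65 [302.6 160.5] knobtop [306.9 120.1] disc [275.7 235. ]
red [(np.int32(16), array([297. , 114.5]))]
yel [(np.int32(49), array([253.3, 231.3])), (np.int32(55), array([297.3, 239.5])), (np.int32(44), array([399.5, 347. ]))]
```

```bash
python3 - <<'E'
from h import *
im=get_image("top")[110:230,170:320].astype(int)
for r in(29,31,33,35,37):
    g=im[r,48:72].min(1).astype(float);w=np.clip(g-70,0,None);print(r*5+2.5,g.astype(int),((w*np.arange(48,72)).sum()/w.sum()+.4)*5)
E
```

```text
147.5 [ 57  54  58  57  54  56  56  57  50  71 100  94  97 124  51  57  58  55
  58  57  54  57  59  55] 300.7867647058823
157.5 [ 58  57  58  57  58  57  58  53   0 165 152 156 176  40  53  59  53  55
  57  58  56  56  59  56] 294.75067750677505
167.5 [ 55  57  53  53  57  56  51  43 104 154 154 162 145   8  58  56  58  56
  57  57  58  58  57  56] 293.2195121951219
177.5 [ 56  56  57  55  55  58  52  48 165 151 158 180  14  53  58  55  56  54
  55  56  58  55  56  54] 289.8475935828877
187.5 [ 57  56  59  54  54  56  44 119 152 155 169  95  42  56  60  57  59  55
  57  56  49  77 157  84] 302.4017857142857
```

The lever line reads about 179°. The roller, at (260,283), sits where it should with the slide home (predicted 259,286). The board, jar and cooler haven't moved, and the hand is clear.

```bash
python3 -c "
from station import *
print(hand_in())"
```

```text
the job is handed in; nothing more can be done
None
```

I turned the cam to its low point (about 179° measured; 180° is exact), then pushed the slide until it stopped hard at home. The hand is clear, the other things on the tester plate look unmoved, and the job was handed in at about 11.5 s; the hand-in gave no verdict.

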